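Clip the check load onto the hanging scale's snap hook

ROBOT

A 7-joint arm with a two-finger parallel gripper is mounted at the origin on the work surface. World frame = base frame: x ahead of the robot, y to its left, z up, the work surface at z = 0. Lengths are in m, angles in rad, forces in N, time in s.
With the tool pointing down it reaches from about 0.35 to 0.9 m from the base axis. Payload 7.2 kg.
Tool frame: the origin (TCP) lies at the very end of the fingers, on their centre line; the grasp point (between the pads) lies 19 mm behind it; z points along the fingers, x is the direction in which the jaws open and shut, and the axes are right-handed (so a half turn about z gives the same grasp; the last joint's range is limited). The gripper opens to 85 mm and grips with 20 to 120 N. Pads are 22 mm wide; open, the fingers measure 114 mm over their backs; the gripper's body (76 mm by 85 mm) begins 54 mm behind the grasp point. The pads swing forward as they close: fully open they stand 13 mm farther back than shut.
Start: joints at [1.169, 0.411, -0.013, 1.596, 0.006, 1.134, -0.082], TCP at [0.205, -0.591, 0.231] pointing down, gripper open.
Joint ranges: [-2.95, 2.95], [-0.29, 1.99], [-1.47, 1.44], [0.14, 2.54], [-1.03, 4.17], [0.13, 1.85], [-2.86, 2.86]. Speed limits (rad/s): [2.39, 2.39, 3.01, 3.01, 3.14, 3.14, 3.14].

INTERFACE

Orientations are given as [roll, pitch, yaw] about the fixed x, y, z axes, in that order (R = Rz(yaw) Ry(pitch) Rx(roll)).
In Python, from bench import readout, cams, bot, find_in, tip_of gives the robot as it stands. The module is installed in compiled form; this text tells all that it offers.
- The arm moves only by the tool step_arm, never from a script. Its argument "targets" is a list that holds one entry, the list of rows, each a list of 6 numbers: the shift along the tool's x, y, z in mm, then the turn, a rotation vector about the tool's x, y, z in degrees. A call has exactly 10 rows; each row is the pose to reach, as a shift and turn from the pose measured when the call began, along the tool's axes at that moment; what a row does not reach only later rows make up. A row lasts 1/12 s, in which the tool goes at most 41.7 mm and 7.16 degrees, less where a joint would pass 70% of its speed; a pose out of reach is approached as far as the arm can. A call with a gripper value outside its range is refused whole. "fingers" is the opening, from 0 (shut) to 1 (fully open), set as the call begins (left out, the last holds). The fingers move at their own pace and stop on an object; "squeeze" is the grip in N (left out, the last holds). Time passes only in rows, so rows that repeat a pose let the fingers close, or fill a call up. It gives the time, the measured TCP pose, the force and the opening at its end, in the units of the state.
- readout.observe(): the state, without advancing time (a new reading comes with each control period).
- cams.grab_frame(name): name is "scene" or "side" or "wrist"; returns (picture, depth): 400x640x3 uint8, red, green, blue; 400x640 float32, m along the optical axis (not along the pixel's ray), 0 where there is no reading.
- cams.camera_info(name): a dict with "mtx" (3x3 intrinsics, pixels), "extrinsics" (4x4, takes a point from camera to world coordinates). Camera axes: x right, y down, z forward; pixel columns grow to the right and rows downward; lengths in m; the calibration is good to about 2 mm. A picture is of the moment at which its call begins: read the wrist's pose just before it. camera_info takes no time and is no camera call; for the wrist camera it gives the pose at the moment of the call.
- bot.sign_off(): hands the job in, once; it reports no verdict.
Trained networks look in the newest picture that a camera, given by its name, has taken for a name from the list of things; names that differ only in an ending like _2 or _b are one class to them, and where a whole thing is asked for, a point or a joint stands for the part that bears it (a point fixed in the world has none). Each returns a list of dicts, best first, with "confidence" (0 to 1); they miss things now and then, are a little off and sometimes report something else, mostly with a low value. They report only what shows in the picture. A call takes as long as a camera call.
- find_in(label, camera): "xyz" ([x, y, z] in m, in the coordinates of the camera as it stood for that picture, good to about 4 mm: the middle of the surface that is visible of it).
- tip_of(label, camera): "xyz" ([x, y, z] in m, in the coordinates of the camera as it stood for that picture, good to about 4 mm: a listed point, or the origin of a listed thing).
The state is a dict: "time_s": time; "qpos": joint angles; "dq": joint speeds; "tau": joint torques, N m; "tool_pos": TCP position; "tcp_rot": TCP orientation; "ft_force": force on the tool from outside, world axes, zero at the start; "moment": the same for the moment, N m; "opening": opening from 0.0 (shut) to 1.0 (fully open).
Only numpy, scipy, OpenCV 4.12 (cv2) and the standard library are available. Lean on these libraries where they do the work, as an engineer would, in place of code of your own. Each camera call takes 0.05 s, during which the arm holds its last target. There are 200 camera calls.

TASK

Check the hanging scale: pick up the larger of the two steel check loads by its bail, press the bail's top bar through the snap hook's sprung gate, and leave the load hanging freely at rest in the bottom of the hook with the gate shut. Let go of it only when the gate has snapped shut over the bar and the hook carries it, so that it neither drops nor swings hard, and be gentle: never press or pull on the scale with the load by more than about 30 N. Leave the small load, the bottle and the flask where they stand.

Things in the scene. Friction and masses are not known exactly. Their poses are not given: they have to be found in the camera images.
- load_mid (a point): Centre, half-way up (67.75 mm above the underside), of the larger check load, the one to hang: a bare steel cylinder 48 mm across, 36 mm tall, with a rigid rectangular bail on top; 135.5 mm tall overall, 0.4 to 0.65 kg, standing upright. Axes: z up, y along the bail's width, x square to the bail's plane. Half a turn about z leaves it the same.
- load: The same larger load; origin at the centre of its underside, axes as load_mid. Its bail is 52 mm wide outside (y), 36 mm inside; the two uprights are flat bars 8 mm (y) by 12 mm (x); the opening under the top bar is 92.5 mm high. Grip it across the flat outer faces of the uprights, 52 mm apart.
- load_bar (a point): Middle of the larger load's bail top bar, which goes into the hook: round, 7 mm in diameter, along the load's y, its centre 132 mm above the load's underside and 64.25 mm above load_mid. Axes as load_mid.
- small_load_mid (a point): Centre (31.75 mm above its underside) of the smaller check load, a bystander of the same form: cylinder 34 mm in diameter, 26 mm tall, bail 36 mm wide, 63.5 mm tall overall. Leave it alone.
- collar_mid (a point): On the load axis, centre of the swivel collar (20 mm round, 12 mm tall) under the load cell; it turns with the hook. Axes: z up, x from the hook's open mouth towards its shank, y across. The bar's seat, 'bowl' (the bar's centre once hung), lies straight below by 120.5 mm plus a drawn-out stem length of 0 to 45 mm that differs each time and is not reported: feel or look for it.
- collar: The swivel collar with the hook (steel, J of 9 mm round bar in the collar's x-z plane); origin and axes as collar_mid. The shank descends on the load axis, then on the +x side (17 mm from the axis), curves under bowl and rises to the nose, whose crown is 18.5 mm in -x of bowl and 21 mm above it. A bar coming straight down with its centre 4 to 9 mm in -x of bowl clears the nose.
- cell: Aluminium load cell over the hook: 22 mm in x, 30 mm wide, 40 mm tall; origin 12 mm above collar_mid, 8 mm above its underside. A gripper pointing straight down meets it or the arm above; one leaning back 30 to 45 degrees, its body on the mouth's (-x) side, clears them. It sways on a rubber bush: the hook yields 2 to 4 mm per 5 N along x and turns under 0.06 N m, but does not yield downward.
- stand: Fixed stand carrying the scale; origin on the bench straight below the hook. A cantilever arm 22 mm thick, its underside 391 mm above the bench, runs from above the load cell to a 28 mm round post, 438 mm tall, 60 mm in +x and 150 mm in +y of the origin (stand's axes). Its foot is 110 mm square, 12 mm thick, centred under the post.
- gate (a joint): Sprung gate: a rod 6 mm thick, 41 mm long, hinged 9 mm in +x and 52.5 mm above bowl, sloping down to just behind the nose. Angle, rad: 0 shut, growing as its lower end is pressed inward (+x), to 0.66 at the stop. Spring 0.075 N m shut, 0.2 at 0.5 rad: 3 to 10 N at the bar. A bar beside it holds it open; it snaps shut once the bar is within some 8 mm of bowl.
- bottle: Amber reagent bottle, a bystander, 60 mm in diameter and 130 mm tall; origin at the centre of its underside.
- flask: Conical glass flask, a bystander, 76 mm in diameter at the foot, 102 mm tall; origin at the centre of its underside.

How it is judged:
On the way, in this order (a step that is already met when the one before it is completed fails the run):
1. the larger load is lifted clear of the bench (height (world z) of load_bar above 0.155 m), for 0.2 s.
2. the bail's bar presses the gate inward (value of joint gate above 0.1 rad and horizontal distance between load_bar and collar_mid below 0.03 m), for 0.05 s.
At the end, for the whole second after the job is handed in: The larger load hangs still from the scale (over 2.5 N carried, below 0.05 m/s and 0.6 rad/s, within 0.35 rad of upright), its bar under collar_mid within 8 mm in x, 18 mm in y and 114.5 to 171.5 mm below it, the gate shut (below 0.08 rad) (x of load_bar in the frame of collar_mid between -0.008 and 0.008 m and y of load_bar in the frame of collar_mid between -0.018 and 0.018 m and z of load_bar in the frame of collar_mid between -0.1715 and -0.1145 m and contact force between load and stand above 2.5 N and value of joint gate below 0.08 rad and angle between load_mid's own z axis and vertical below 0.35 rad and linear speed of load below 0.05 m/s and angular speed of load below 0.6 rad/s); the robot touches nothing.
It fails at once if the load pushes or pulls on the scale or its stand with more than 35 N (contact force between load and stand above 35 N).
It fails at once if the fingers let go of the load at the hook while it still holds the gate open (value of joint gate above 0.1 rad and horizontal distance between load_bar and collar_mid below 0.03 m and height (world z) of load_bar above 0.155 m and contact force between the fingers and load below 0.2 N).
It fails at once if the load drops or swings hard in the hook when let go (faster than 0.3 m/s out of the fingers) (linear speed of load above 0.3 m/s and horizontal distance between load_bar and collar_mid below 0.03 m and height (world z) of load_bar above 0.155 m and contact force between the fingers and load below 0.2 N).
It fails at once if the small load, the bottle or the flask is moved more than 20 mm (distance of any of small_load_mid, bottle, flask from where it was at the start of the episode above 0.02 m).
It also fails if it takes over 54 s, if anything falls off the work surface, if the arm or the gripper's body presses on something with over 40 N, if the wrist force passes 120 N, or if a joint passes its speed limit or range.

## Working session

There is one attempt and no reset: what is moved stays moved. The work goes in short steps, Python scripts to look and compute and a tool call to move; the robot and the scene stay as the last step left them, time stands still between calls to the robot, and variables do not carry over. Pictures are saved under pics/ and viewed, about 8 in all and at most 12, crops included, and the job is handed in when it is done.

Besides the shell and the picture viewer there is one more tool, called after "Request:" by a JSON object that holds its "fn" and its "kwargs", one argument or row to a line. step_arm: Moves the arm, as the interface text tells. Its arguments: {"type":"object","properties":{"targets":{"type":"array","items":{"type":"array","items":{"type":"array","items":{"type":"number"}}}},"fingers":{"type":"number"},"squeeze":{"type":"number"}},"required":["targets"]}

```bash
mkdir -p pics; cat > h.py <<'E'
import numpy as np, cv2
from scipy.spatial.transform import Rotation as Ro
from bench import readout, cams, bot, find_in, tip_of
def look(cam,save=None):
    E=np.array(cams.camera_info(cam)["extrinsics"]);K=np.array(cams.camera_info(cam)["mtx"])
    p,d=cams.grab_frame(cam)
    if save: cv2.imwrite("pics/"+save+".png",p[:,:,::-1])
    return p,d,K,E
def W(E,x): return (E@np.r_[x,1])[:3]
def px(K,E,w):
    c=np.linalg.inv(E)@np.r_[w,1]; u=K@c[:3]; return (u[:2]/u[2]).round(0)
def net(f,l,cam,E,n=2):
    r=f(l,cam)[:n]
    for k in r: print(cam,f.__name__ if hasattr(f,'__name__') else '',l,W(E,k["xyz"]).round(4),round(k["confidence"],2))
    return r
def st():
    s=readout.observe(); print({k:np.round(s[k],3).tolist() for k in("time_s","qpos","tool_pos","tcp_rot","ft_force","moment","opening")}); return s
def shift(target,rpy=None):
    s=readout.observe(); R=Ro.from_euler('xyz',s["tcp_rot"])
    m=R.inv().apply(np.array(target)-s["tool_pos"])*1e3
    rv=np.zeros(3) if rpy is None else (R.inv()*(rpy if isinstance(rpy,Ro) else Ro.from_euler('xyz',rpy))).as_rotvec(degrees=True)
    print("shift",m.round(1),"turn",rv.round(2)); return m,rv
E
python3 - <<'E'
from h import *
st()
for c in("scene","side"):
    p,d,K,E=look(c,c+"0")
    print(c,E[:3].round(3).tolist(),K[0,0])
    for f,l in((tip_of,"load_mid"),(tip_of,"load_bar"),(tip_of,"load"),(tip_of,"small_load_mid"),(tip_of,"collar_mid"),(tip_of,"stand"),(tip_of,"bottle"),(tip_of,"flask")): net(f,l,c,E)
E
cd pics; python3 -c "
import cv2,numpy as np
a=cv2.imread('scene0.png');b=cv2.imread('side0.png');cv2.imwrite('a.png',np.vstack([a,b])[:, :])" ; ls
```

```text
{'time_s': 0.0, 'qpos': [1.169, 0.412, -0.013, 1.597, 0.006, 1.134, -0.082], 'tool_pos': [0.205, -0.59, 0.23], 'tcp_rot': [3.141, 0.002, -1.237], 'ft_force': [0.604, -0.15, 0.1], 'moment': [-0.036, -0.02, 0.03], 'opening': 1.006}
scene [[0.258, 0.534, -0.805, 1.299], [0.966, -0.136, 0.219, -0.172], [0.007, -0.835, -0.551, 0.709]] 410.98254741031025
scene call load_mid [0.456  0.2697 0.0676] 0.6
scene call load_mid [ 6.201e-01 -3.210e-01  5.000e-04] 0.56
scene call load_bar [0.4533 0.2673 0.1287] 0.71
scene call load_bar [0.6504 0.0672 0.3402] 0.71
scene call load [ 4.583e-01  2.705e-01 -1.000e-04] 0.56
scene call small_load_mid [ 0.4081 -0.1926  0.0356] 0.5
scene call collar_mid [0.6491 0.0604 0.332 ] 0.62
scene call bottle [6.855e-01 3.560e-01 6.000e-04] 0.91
scene call bottle [0.6504 0.0666 0.3415] 0.73
scene call flask [ 6.233e-01 -3.225e-01 -3.000e-04] 0.96
side [[-0.739, -0.506, 0.445, 0.087], [-0.674, 0.563, -0.478, 0.53], [-0.009, -0.653, -0.758, 1.017]] 374.2270259650065
side call load_mid [0.4564 0.2617 0.0717] 0.68
side call load_bar [0.4604 0.2707 0.129 ] 0.61
side call load [0.4592 0.2657 0.0012] 0.66
side call small_load_mid [ 0.4091 -0.1918  0.0348] 0.66
side call small_load_mid [0.6522 0.0653 0.3305] 0.54
side call collar_mid [0.6508 0.0625 0.3331] 0.67
side call collar_mid [0.4608 0.262  0.0013] 0.55
side call stand [ 0.4087 -0.1917  0.0335] 0.37
side call bottle [0.6845 0.3504 0.0026] 0.63
side call flask [ 0.6242 -0.3179  0.001 ] 0.9
a.png
scene0.png
side0.png
```

View pics/scene0.png

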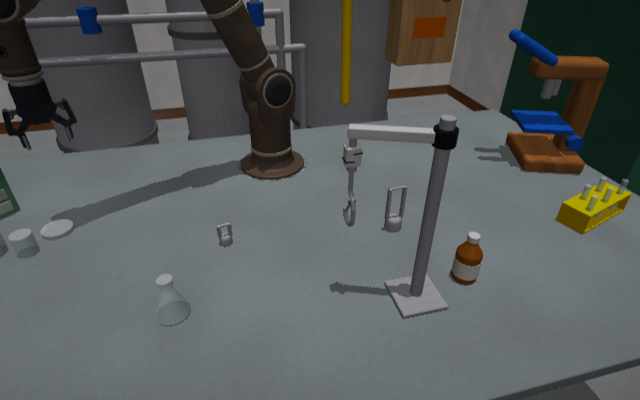

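View pics/side0.png

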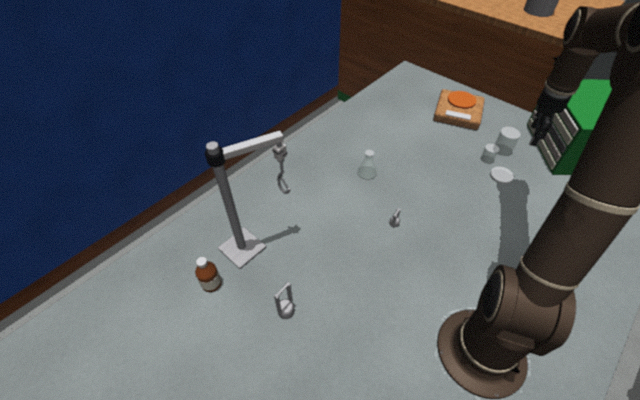

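Scene: large load at (396,210), hook (350,190), post foot (416,295). Side: load (285,302), hook (282,170), foot (242,246). Next I get orientations from the depth maps.

```bash
cat >> h.py <<'E'
def cloud(d,K,E):
    v,u=np.mgrid[:d.shape[0],:d.shape[1]]; m=(d>0)
    z=d[m]; c=np.stack([(u[m]-K[0,2])/K[0,0]*z,(v[m]-K[1,2])/K[1,1]*z,z],1)
    return c@E[:3,:3].T+E[:3,3]
E
python3 - <<'E'
from h import *
for c,foot in(("scene",(416,295)),("side",(242,246))):
    p,d,K,E=look(c); P=cloud(d,K,E)
    r=E[:3,:3]@np.linalg.solve(K,[*foot,1]); print(c,"foot",(E[:3,3]+r*(0.012-E[2,3])/r[2]).round(3))
    def pca(Q,n):
        if len(Q)<4: print(n,len(Q));return
        C=np.cov(Q[:,:2].T); w,V=np.linalg.eigh(C); print(n,len(Q),Q.mean(0).round(4),Q.min(0).round(3),Q.max(0).round(3),"yaw",np.degrees(np.arctan2(V[1,1],V[0,1])).round(1),np.sqrt(w).round(4))
    L=P[np.linalg.norm(P[:,:2]-[.457,.267],axis=1)<.05]
    pca(L[L[:,2]>.045],"bail"); pca(L[L[:,2]>.122],"bar")
    H=P[np.linalg.norm(P[:,:2]-[.65,.063],axis=1)<.06]
    for a,b in((.1,.15),(.15,.17),(.17,.19),(.19,.21),(.21,.23),(.23,.25),(.25,.28),(.28,.325),(.325,.34),(.34,.39),(.391,.42)):
        pca(H[(H[:,2]>a)&(H[:,2]<b)],f"hook{a}-{b}")
    A=P[(P[:,2]>.395)&(P[:,2]<.43)&(np.linalg.norm(P[:,:2]-[.65,.063],axis=1)<.25)]; pca(A,"arm")
E
```

```text
scene foot [0.72  0.213 0.012]
bail 283 [0.4615 0.2667 0.096 ] [0.448 0.241 0.045] [0.469 0.295 0.136] yaw 92.8 [0.0037 0.0212]
bar 72 [0.461  0.2664 0.1307] [0.454 0.242 0.123] [0.468 0.294 0.136] yaw 91.4 [0.0031 0.0178]
hook0.1-0.15 0
hook0.15-0.17 0
hook0.17-0.19 0
hook0.19-0.21 71 [0.6519 0.0632 0.2016] [0.634 0.059 0.191] [0.673 0.07  0.21 ] yaw -174.9 [0.0024 0.0118]
hook0.21-0.23 60 [0.6562 0.0639 0.219 ] [0.632 0.058 0.21 ] [0.675 0.07  0.229] yaw -172.1 [0.0023 0.0176]
hook0.23-0.25 57 [0.6666 0.0655 0.2399] [0.647 0.062 0.23 ] [0.674 0.072 0.25 ] yaw -170.8 [0.0023 0.0087]
hook0.25-0.28 87 [0.6615 0.0647 0.2643] [0.651 0.059 0.251] [0.671 0.073 0.28 ] yaw -165.4 [0.0031 0.0051]
hook0.28-0.325 96 [0.6557 0.0634 0.3048] [0.648 0.056 0.281] [0.663 0.073 0.325] yaw 57.8 [0.0026 0.0036]
hook0.325-0.34 81 [0.6603 0.0627 0.3339] [0.644 0.049 0.326] [0.665 0.078 0.34 ] yaw 75.8 [0.0034 0.0084]
hook0.34-0.39 393 [0.6592 0.062  0.362 ] [0.64  0.048 0.34 ] [0.665 0.081 0.39 ] yaw 74.0 [0.0047 0.0091]
hook0.391-0.42 558 [0.668  0.0838 0.4049] [0.641 0.052 0.391] [0.684 0.119 0.413] ya
[... 637 characters left out ...]
2393] [0.639 0.06  0.231] [0.669 0.072 0.249] yaw -167.4 [0.0021 0.0098]
hook0.25-0.28 29 [0.6572 0.0667 0.2627] [0.647 0.06  0.251] [0.666 0.071 0.28 ] yaw -159.9 [0.0022 0.0049]
hook0.28-0.325 37 [0.6489 0.0658 0.3017] [0.643 0.059 0.281] [0.655 0.072 0.325] yaw 52.3 [0.0018 0.003 ]
hook0.325-0.34 25 [0.6446 0.0671 0.3333] [0.64  0.052 0.325] [0.659 0.078 0.339] yaw 63.4 [0.0034 0.0078]
hook0.34-0.39 190 [0.6457 0.0682 0.3639] [0.638 0.048 0.34 ] [0.663 0.08  0.389] yaw 66.3 [0.0053 0.0096]
hook0.391-0.42 310 [0.6554 0.0888 0.4093] [0.637 0.055 0.393] [0.679 0.121 0.417] yaw 67.2 [0.0063 0.0194]
arm 955 [0.6793 0.1526 0.4109] [0.637 0.055 0.395] [0.73  0.235 0.429] yaw 70.3 [0.0071 0.0566]
```

```bash
cat >> h.py <<'E'
def lean(th,psi,flip=0):
    th,psi=np.radians([th,psi]); z=np.array([np.sin(th)*np.cos(psi),np.sin(th)*np.sin(psi),-np.cos(th)])
    x=np.array([-np.sin(psi),np.cos(psi),0])*(-1 if flip else 1); return Ro.from_matrix(np.stack([x,np.cross(z,x),z],1))
def tcp(G,R,back=0): return np.array(G)+R.apply([0,0,.019-back])
E
python3 - <<'E'
from h import *
for f in(0,1):
    R=lean(35,2,f); print(tcp([.458,.268,.09],R,.1)); shift(tcp([.458,.268,.09],R,.1),R)
E
```

```text
[0.41156861 0.26637858 0.15635132]
shift [-741.8 -476.1   74.9] turn [  -7.4    49.17 -155.94]
[0.41156861 0.26637858 0.15635132]
shift [-741.8 -476.1   74.9] turn [34.74  5.23 16.59]
```

Request:
{"fn": "step_arm", "kwargs": {
  "targets": [
    [[-33,-23,-4,0,0,0],[-66,-46,-8,0,0,0],[-99,-69,-12,0,0,0],[-132,-92,-16,0,0,0],[-165,-115,-20,0,0,0],[-198,-138,-24,0,0,3],[-231,-161,-28,0,0,6],[-264,-184,-30,0,0,9],[-297,-207,-30,0,0,12],[-330,-230,-30,0,0,16]]
  ],
  "fingers": 1
}}

```text
time_s: 1.83
tool_pos: [0.3141, -0.2016, 0.2618]
tcp_rot: [-3.141, -0.001, -1.519]
ft_force: [1.4, -0.2, 0.2]
opening: 1.003
```

```bash
python3 - <<'E'
from h import *
st()
R=lean(35,2,1); shift(tcp([.458,.268,.09],R,.13),R)
E
```

```text
{'time_s': 1.833, 'qpos': [0.758, -0.048, -0.302, 2.087, -0.015, 1.099, -1.056], 'tool_pos': [0.314, -0.202, 0.262], 'tcp_rot': [-3.141, -0.001, -1.519], 'ft_force': [1.414, -0.158, 0.157], 'moment': [-0.046, -0.112, -0.026], 'opening': 1.003}
shift [-462.6 -104.4   80.3] turn [34.95  0.23  0.97]
```

Request:
{"fn": "step_arm", "kwargs": {
  "targets": [
    [[-40,-10,0,0,0,0],[-80,-20,0,0,0,0],[-120,-30,0,0,0,0],[-160,-40,0,0,0,0],[-200,-50,0,4,0,0],[-240,-60,0,8,0,0],[-280,-70,0,12,0,0],[-320,-80,5,16,0,0],[-360,-90,10,20,0,0],[-395,-95,20,24,0,1]]
  ]
}}

```text
time_s: 2.67
tool_pos: [0.3884, 0.1935, 0.2447]
tcp_rot: [-2.731, 0.001, -1.53]
ft_force: [1.3, -0.7, 0.3]
opening: 1.003
```

```bash
python3 - <<'E'
from h import *
st()
R=lean(35,2,1); shift(tcp([.458,.268,.09],R,.13),R)
E
```

```text
{'time_s': 2.667, 'qpos': [0.518, -0.174, -1.13, 2.23, 0.111, 0.644, -2.24], 'tool_pos': [0.388, 0.194, 0.245], 'tcp_rot': [-2.731, 0.001, -1.53], 'ft_force': [1.297, -0.669, 0.344], 'moment': [-0.094, 0.385, -0.072], 'opening': 1.003}
shift [-71.9  17.3  62. ] turn [11.46  0.21  0.3 ]
```

Request:
{"fn": "step_arm", "kwargs": {
  "targets": [
    [[-14,2,4,2,0,0],[-28,4,8,4,0,0],[-42,6,16,6,0,0],[-56,8,24,8,0,0],[-70,10,32,10,0,0],[-72,14,40,11.5,0,0],[-72,17,48,11.5,0,0],[-72,17,55,11.5,0,0],[-72,17,62,11.5,0,0],[-72,17,62,11.5,0,0]]
  ]
}}

```text
time_s: 3.5
tool_pos: [0.3754, 0.2396, 0.2142]
tcp_rot: [-2.533, 0.017, -1.519]
ft_force: [-0.6, -0.6, -0.8]
opening: 1.001
```

```bash
python3 - <<'E'
from h import *
st()
p,d,K,E=look("wrist","w1")
for l in("load_bar","load_mid"): net(tip_of,l,"wrist",E)
P=cloud(d,K,E); L=P[np.linalg.norm(P[:,:2]-[.457,.267],axis=1)<.05]
Q=L[(L[:,2]>.122)&(L[:,2]<.15)]; 
if len(Q)>5:
    w,V=np.linalg.eigh(np.cov(Q[:,:2].T)); print(len(Q),Q.mean(0),Q.min(0),Q.max(0),np.degrees(np.arctan2(V[1,1],V[0,1])))
R=lean(35,2,1); shift(tcp([.458,.268,.09],R),R)
E
```

```text
{'time_s': 3.5, 'qpos': [0.639, -0.211, -1.465, 2.364, 0.548, 0.413, -2.858], 'tool_pos': [0.375, 0.24, 0.214], 'tcp_rot': [-2.533, 0.017, -1.519], 'ft_force': [-0.569, -0.57, -0.758], 'moment': [-0.024, 0.668, -0.043], 'opening': 1.001}
wrist call load_bar [0.4638 0.2704 0.1318] 0.73
wrist call load_mid [0.457  0.2723 0.068 ] 0.85
816 [0.45727348 0.26804884 0.13413255] [0.45121631 0.24213194 0.12209489] [0.46557001 0.29426001 0.13816792] 93.0697217928328
shift [-20.4   2.6 169.5] turn [0.14 1.43 0.25]
```

View pics/w1.png

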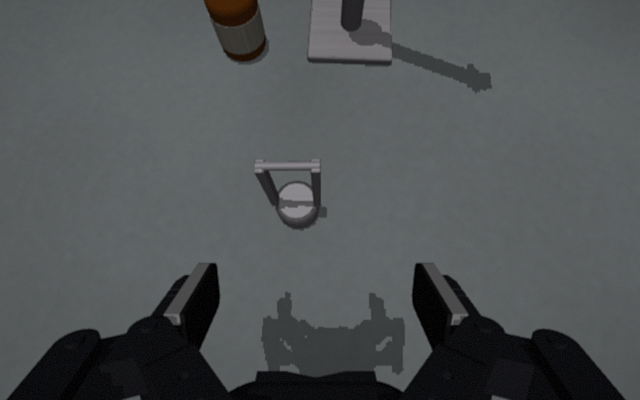

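Picture: bail's bar at (258..318,165), bottle and stand foot above. Joints 3 and 7 sit at their limits, so I'll turn the tool half a turn about its axis (q7 back towards mid range).

Request:
{"fn": "step_arm", "kwargs": {
  "targets": [
    [[5,0,-6,0,0,-7],[10,0,-12,0,0,-14],[15,0,-18,0,0,-21],[20,0,-24,0,0,-28],[25,0,-30,0,0,-35],[30,0,-36,0,0,-42],[30,0,-40,0,0,-49],[30,0,-40,0,0,-56],[30,0,-40,0,0,-63],[30,0,-40,0,0,-70]]
  ]
}}

```text
time_s: 4.48
tool_pos: [0.3543, 0.2092, 0.247]
tcp_rot: [-2.892, -0.561, -0.368]
ft_force: [-0.6, 0.5, 1.3]
opening: 0.996
```

Request:
{"fn": "step_arm", "kwargs": {
  "targets": [
    [[0,0,0,0,0,-7],[0,0,0,0,0,-14],[0,0,0,0,0,-21],[0,0,0,0,0,-28],[0,0,0,0,0,-35],[0,0,0,0,0,-42],[0,0,0,0,0,-49],[0,0,0,0,0,-56],[0,0,0,0,0,-63],[0,0,0,0,0,-70]]
  ]
}}

```text
time_s: 5.32
tool_pos: [0.3544, 0.2094, 0.2469]
tcp_rot: [2.659, -0.385, 1.028]
ft_force: [-0.7, 0.1, -0.6]
opening: 1.003
```

```bash
python3 - <<'E'
from h import *
st()
for th in (30,35):
  R=lean(th,3,0); shift(tcp([.4573,.268,.09],R,.13),R)
E
```

```text
{'time_s': 5.317, 'qpos': [-0.408, -0.215, -0.561, 2.406, 0.636, 0.618, -0.519], 'tool_pos': [0.354, 0.209, 0.247], 'tcp_rot': [2.659, -0.385, 1.028], 'ft_force': [-0.652, 0.115, -0.641], 'moment': [-0.097, 0.568, 0.024], 'opening': 1.003}
shift [ 44.  -28.2  79.4] turn [  4.33  -2.53 -39.82]
shift [ 37.8 -35.7  79. ] turn [ -0.47  -0.79 -39.88]
```

Request:
{"fn": "step_arm", "kwargs": {
  "targets": [
    [[8,-7,8,0,0,-6.5],[16,-14,16,0,0,-13],[24,-21,24,0,0,-20],[32,-28,32,0,0,-26.5],[38,-36,40,0,0,-33],[38,-36,50,-0.5,-0.8,-40],[38,-36,60,-0.5,-0.8,-40],[38,-36,70,-0.5,-0.8,-40],[38,-36,79,-0.5,-0.8,-40],[38,-36,79,-0.5,-0.8,-40]]
  ]
}}

```text
time_s: 6.15
tool_pos: [0.3939, 0.2648, 0.1792]
tcp_rot: [2.533, 0.003, 1.624]
ft_force: [-0.0, -0.6, -0.2]
opening: 0.999
```

```bash
python3 - <<'E'
from h import *
st()
p,d,K,E=look("wrist","w2")
P=cloud(d,K,E); L=P[np.linalg.norm(P[:,:2]-[.457,.267],axis=1)<.05]
Q=L[(L[:,2]>.122)&(L[:,2]<.15)]; 
if len(Q)>5:
    w,V=np.linalg.eigh(np.cov(Q[:,:2].T)); print(len(Q),Q.mean(0),Q.min(0),Q.max(0),np.degrees(np.arctan2(V[1,1],V[0,1])))
Q=L[(L[:,2]>.07)&(L[:,2]<.1)]; print(len(Q),Q.mean(0),Q.min(0),Q.max(0))
net(tip_of,"load_mid","wrist",E)
R=lean(35,3,0); shift(tcp([.4573,.268,.09],R),R)
E
```

```text
{'time_s': 6.15, 'qpos': [-0.475, 0.099, -0.616, 2.367, 1.087, 0.654, -0.337], 'tool_pos': [0.394, 0.265, 0.179], 'tcp_rot': [2.533, 0.003, 1.624], 'ft_force': [-0.006, -0.585, -0.151], 'moment': [-0.045, 0.584, -0.001], 'opening': 0.999}
1032 [0.45558554 0.26791117 0.13254412] [0.45076627 0.24204115 0.12202054] [0.46419975 0.2941868  0.1375478 ] 93.12619931741992
670 [0.45393384 0.26798925 0.08546933] [0.45057257 0.2420416  0.07001208] [0.46484385 0.29393489 0.09996917]
wrist call load_mid [0.4602 0.2704 0.0679] 0.79
shift [ -0.4   0.6 129.8] turn [-0.05  0.05  0.13]
```

Request:
{"fn": "step_arm", "kwargs": {
  "targets": [
    [[0,0,20,0,0,0],[0,0,40,0,0,0],[0,0,60,0,0,0],[0,0,80,0,0,0],[0,0,95,0,0,0],[0,0,110,0,0,0],[0,0,120,0,0,0],[0,0,129,0,0,0],[0,0,129,0,0,0],[0,0,129,0,0,0]]
  ]
}}

```text
time_s: 7.08
tool_pos: [0.4672, 0.2689, 0.0749]
tcp_rot: [2.532, 0.002, 1.624]
ft_force: [-0.9, 0.2, -0.2]
opening: 1.002
```

Request:
{"fn": "step_arm", "kwargs": {
  "targets": [
    [[0,0,0,0,0,0],[0,0,0,0,0,0],[0,0,0,0,0,0],[0,0,0,0,0,0],[0,0,0,0,0,0],[0,0,0,0,0,0],[0,0,0,0,0,0],[0,0,0,0,0,0],[0,0,0,0,0,0],[0,0,0,0,0,0]]
  ],
  "fingers": 0,
  "squeeze": 100
}}

```text
time_s: 7.92
tool_pos: [0.4674, 0.2692, 0.0761]
tcp_rot: [2.53, 0.002, 1.624]
ft_force: [-3.4, -2.3, 9.4]
opening: 0.589
```

```bash
python3 - <<'E'
from h import *
st()
R=lean(35,3,0); shift(tcp([.4573,.268,.21],R),R)
E
```

```text
{'time_s': 7.917, 'qpos': [-0.475, 0.418, -0.498, 2.348, 1.636, 0.638, -0.766], 'tool_pos': [0.467, 0.269, 0.076], 'tcp_rot': [2.53, 0.002, 1.624], 'ft_force': [-3.431, -2.337, 9.388], 'moment': [-0.318, 0.575, -0.182], 'opening': 0.589}
shift [ -0.8  68.6 -96.4] turn [0.05 0.04 0.11]
```

Request:
{"fn": "step_arm", "kwargs": {
  "targets": [
    [[0,3,-4,0,0,0],[0,9,-12,0,0,0],[0,17,-25,0,0,0],[0,26,-37,0,0,0],[0,34,-49,0,0,0],[0,43,-61,0,0,0],[0,52,-74,0,0,0],[0,60,-86,0,0,0],[0,69,-98,0,0,0],[0,74,-107,0,0,0]]
  ]
}}

```text
time_s: 8.75
tool_pos: [0.4659, 0.2691, 0.2072]
tcp_rot: [2.53, 0.001, 1.624]
ft_force: [0.7, 0.4, -5.1]
opening: 0.588
```

```bash
python3 - <<'E'
from h import *
s=st()
p,d,K,E=look("wrist","w3")
P=cloud(d,K,E); R=Ro.from_euler('xyz',s["tcp_rot"]); T=R.inv().apply(P-s["tool_pos"])
m=(np.abs(P[:,2]-(s["tool_pos"][2]+.057))<.012)&(np.linalg.norm(P[:,:2]-s["tool_pos"][:2],axis=1)<.05)
Q=P[m]; print(len(Q),Q.mean(0),Q.min(0),Q.max(0))
net(tip_of,"load_bar","wrist",E); net(tip_of,"load_mid","wrist",E); net(tip_of,"collar_mid","wrist",E)
E
```

```text
{'time_s': 8.75, 'qpos': [-0.381, 0.131, -0.555, 2.24, 1.027, 0.621, -0.106], 'tool_pos': [0.466, 0.269, 0.207], 'tcp_rot': [2.53, 0.001, 1.624], 'ft_force': [0.714, 0.413, -5.147], 'moment': [-0.082, 1.272, 0.008], 'opening': 0.588}
913 [0.44280148 0.26373195 0.25619276] [0.41594525 0.22303523 0.25222046] [0.46301522 0.3140059  0.26438642]
wrist call load_mid [0.69   0.3556 0.0022] 0.65
```

View pics/w3.png

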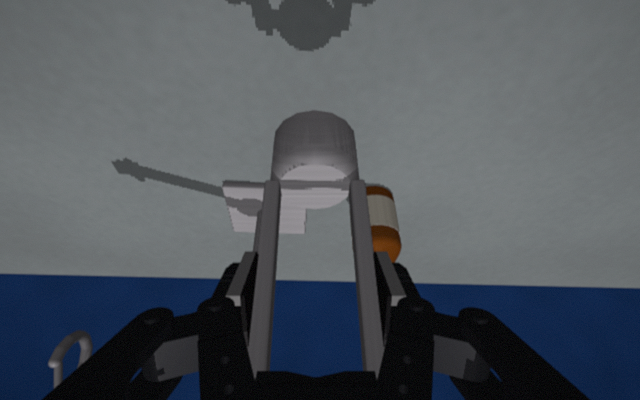

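Picture: the load (315,150) is held upright (image upside down, camera below), hook at (70,345). By geometry, gripping 40 mm below the bar puts the gripper body on the hook's nose. A grip ~20 mm below the bar, leaning 40°, clears it. I'll set the load down and regrip.

Request:
{"fn": "step_arm", "kwargs": {
  "targets": [
    [[0,-10,14,0,0,0],[0,-20,28,0,0,0],[0,-30,42,0,0,0],[0,-40,57,0,0,0],[0,-50,71,0,0,0],[0,-60,85,0,0,0],[0,-67,95,0,0,0],[0,-71,101,0,0,0],[0,-73,104.5,0,0,0],[0,-74.5,106.5,0,0,0]]
  ]
}}

```text
time_s: 9.78
tool_pos: [0.4663, 0.268, 0.0762]
tcp_rot: [2.528, 0.004, 1.624]
ft_force: [-18.6, -11.5, 42.7]
opening: 0.594
```

Request:
{"fn": "step_arm", "kwargs": {
  "targets": [
    [[0,0,0,0,0,0],[0,0,0,0,0,0],[0,0,0,0,0,0],[0,0,0,0,0,0],[0,0,0,0,0,0],[0,0,0,0,0,0],[0,0,0,0,0,0],[0,0,0,0,0,0],[0,0,0,0,0,0],[0,0,0,0,0,0]]
  ],
  "fingers": 1
}}

```text
time_s: 10.62
tool_pos: [0.4663, 0.2679, 0.0762]
tcp_rot: [2.528, 0.004, 1.624]
ft_force: [-0.3, 0.2, 0.6]
opening: 0.997
```

```bash
python3 - <<'E'
from h import *
st()
for c in("scene","side"):
    p,d,K,E=look(c); P=cloud(d,K,E)
    L=P[np.linalg.norm(P[:,:2]-[.457,.267],axis=1)<.04]
    for a,b in((.05,.1),(.124,.14)):
        Q=L[(L[:,2]>a)&(L[:,2]<b)]
        if len(Q)>5: print(c,a,len(Q),Q.mean(0).round(4),Q.min(0).round(3),Q.max(0).round(3))
    net(tip_of,"load_bar",c,E)
for g in (.112,):
    R=lean(40,3,0); shift(tcp([.457,.268,g],R),R)
E
```

```text
{'time_s': 10.617, 'qpos': [-0.487, 0.415, -0.486, 2.352, 1.638, 0.637, -0.772], 'tool_pos': [0.466, 0.268, 0.076], 'tcp_rot': [2.528, 0.004, 1.624], 'ft_force': [-0.333, 0.179, 0.62], 'moment': [0.039, 0.612, 0.006], 'opening': 0.997}
scene 0.05 133 [0.4588 0.2661 0.0748] [0.447 0.24  0.05 ] [0.465 0.295 0.1  ]
scene 0.124 72 [0.4559 0.2661 0.1317] [0.426 0.24  0.125] [0.464 0.302 0.14 ]
scene call load_bar [0.4531 0.2619 0.1279] 0.71
side 0.05 6 [0.4537 0.291  0.069 ] [0.45  0.291 0.062] [0.458 0.291 0.093]
side 0.124 72 [0.4539 0.2681 0.1352] [0.447 0.24  0.125] [0.461 0.292 0.139]
side call load_bar [0.6512 0.0631 0.3318] 0.72
side call load_bar [0.4562 0.2701 0.131 ] 0.63
shift [  0.4  14.6 -15.7] turn [-4.83  0.15  0.17]
```

```bash
python3 - <<'E'
from h import *
R=lean(41,3,0); shift(tcp([.4545,.2675,.112],R),R)
E
```

```text
shift [  0.1  12.9 -17.2] turn [-5.83  0.15  0.18]
```

Request:
{"fn": "step_arm", "kwargs": {
  "targets": [
    [[0,2,-2,-1,0,0],[0,4,-5,-2,0,0],[0,6,-8,-3,0,0],[0,8,-11,-4,0,0],[0,10,-14,-5,0,0],[0,12,-16,-5.8,0,0.2],[0,13,-17,-5.8,0,0.2],[0,13,-17,-5.8,0,0.2],[0,13,-17,-5.8,0,0.2],[0,13,-17,-5.8,0,0.2]]
  ]
}}

```text
time_s: 11.65
tool_pos: [0.4673, 0.268, 0.0976]
tcp_rot: [2.427, 0.002, 1.621]
ft_force: [-0.7, 1.0, 0.4]
opening: 0.999
```

Request:
{"fn": "step_arm", "kwargs": {
  "targets": [
    [[0,0,0,0,0,0],[0,0,0,0,0,0],[0,0,0,0,0,0],[0,0,0,0,0,0],[0,0,0,0,0,0],[0,0,0,0,0,0],[0,0,0,0,0,0],[0,0,0,0,0,0],[0,0,0,0,0,0],[0,0,0,0,0,0]]
  ],
  "fingers": 0,
  "squeeze": 100
}}

```text
time_s: 12.48
tool_pos: [0.4674, 0.2679, 0.0979]
tcp_rot: [2.426, 0.002, 1.621]
ft_force: [-2.2, -1.9, 5.8]
opening: 0.593
```

```bash
python3 - <<'E'
from h import *
s=st(); R=Ro.from_euler('xyz',s["tcp_rot"])
print("bar in tool", R.inv().apply(np.array([.4545,.2675,.132])-s["tool_pos"])*1e3)
shift(np.array(s["tool_pos"])+[0,0,.135])
E
```

```text
{'time_s': 12.483, 'qpos': [-0.526, 0.397, -0.504, 2.395, 1.729, 0.739, -0.908], 'tool_pos': [0.467, 0.268, 0.098], 'tcp_rot': [2.426, 0.002, 1.621], 'ft_force': [-2.236, -1.938, 5.751], 'moment': [-0.273, 0.583, -0.172], 'opening': 0.593}
bar in tool [  0.2006123   12.61127868 -34.18744688]
shift [  -0.2   88.6 -101.9] turn [0. 0. 0.]
```

Request:
{"fn": "step_arm", "kwargs": {
  "targets": [
    [[0,4,-5,0,0,0],[0,11,-13,0,0,0],[0,20,-23,0,0,0],[0,30,-34,0,0,0],[0,40,-46,0,0,0],[0,50,-57,0,0,0],[0,60,-69,0,0,0],[0,70,-80,0,0,0],[0,80,-92,0,0,0],[0,88,-101,0,0,0]]
  ]
}}

```text
time_s: 13.32
tool_pos: [0.4668, 0.2676, 0.2318]
tcp_rot: [2.428, 0.002, 1.621]
ft_force: [0.3, 0.2, -6.2]
opening: 0.59
```

```bash
cat >> h.py <<'E'
def bars(s,rad=.045):
    "bar seen by the fixed cameras near where the tool should hold it"
    R=Ro.from_euler('xyz',s["tcp_rot"]); b=R.apply(np.array([0,12.6,-34.2])/1e3)+s["tool_pos"]; print("bar by tool",b.round(4))
    return b
E
python3 - <<'E'
from h import *
s=st(); b=bars(s)
for c in("scene","side"):
    p,d,K,E=look(c,"l_"+c); P=cloud(d,K,E)
    net(tip_of,"load_bar",c,E); net(tip_of,"load_mid",c,E)
    L=P[np.linalg.norm(P[:,:2]-b[:2],axis=1)<.04]
    for lo,hi in((-.096-.03,-.1),(-.09,-.055),(-.006,.009)):
        Q=L[(L[:,2]>b[2]+lo)&(L[:,2]<b[2]+hi)]
        if len(Q)>5: print(c,lo,len(Q),Q.mean(0).round(4),Q.min(0).round(3),Q.max(0).round(3))
R=lean(41,7,0)
bt=np.array([.6515,.0635,.205])+[-.05*.9925,-.05*.122,.040]
shift(bt-R.apply(np.array([0,12.6,-34.2])/1e3),R)
E
```

```text
{'time_s': 13.317, 'qpos': [-0.455, 0.084, -0.523, 2.28, 1.157, 0.653, -0.26], 'tool_pos': [0.467, 0.268, 0.232], 'tcp_rot': [2.428, 0.002, 1.621], 'ft_force': [0.281, 0.193, -6.183], 'moment': [-0.063, 1.426, 0.028], 'opening': 0.59}
bar by tool [0.4539 0.267  0.2659]
scene call load_bar [0.4529 0.2628 0.262 ] 0.63
scene call load_mid [0.4555 0.2693 0.202 ] 0.74
scene call load_mid [ 0.4074 -0.1907  0.0343] 0.35
scene -0.126 161 [0.4714 0.2593 0.1535] [0.447 0.242 0.14 ] [0.481 0.288 0.166]
scene -0.09 116 [0.4583 0.2665 0.1936] [0.447 0.24  0.176] [0.466 0.294 0.211]
scene -0.006 67 [0.4558 0.2487 0.2643] [0.444 0.228 0.26 ] [0.465 0.292 0.27 ]
side call load_bar [0.461  0.2695 0.2666] 0.54
side call load_mid [0.684  0.3553 0.0016] 0.73
side call load_mid [0.4566 0.2604 0.2057] 0.67
side -0.126 87 [0.4376 0.2734 0.1537] [0.431 0.248 0.141] [0.457 0.289 0.166]
side -0.006 107 [0.4519 0.2709 0.269 ] [0.427 0.234 0.261] [0.463 0.305 0.275]
shift [-215.4   90.7  105. ] turn [-0.12  2.87 -3.02]
```

Request:
{"fn": "step_arm", "kwargs": {
  "targets": [
    [[-14,6,7,0,0.2,-0.2],[-36,15,17,0,0.5,-0.5],[-60,25,29,0,0.8,-0.8],[-85,36,41,0,1.1,-1.2],[-110,46,53,0,1.5,-1.6],[-135,57,66,0,1.9,-2],[-160,67,78,0,2.3,-2.4],[-185,78,90,0,2.6,-2.8],[-206,87,100,0,2.9,-3],[-215,91,105,0,2.9,-3]]
  ]
}}

```text
time_s: 14.45
tool_pos: [0.6151, 0.0561, 0.2089]
tcp_rot: [2.431, 0.001, 1.691]
ft_force: [0.6, 0.2, -6.5]
opening: 0.591
```

```bash
python3 - <<'E'
from h import *
s=st(); b=bars(s)
ims=[]
for c in("scene","side"):
    p,d,K,E=look(c); P=cloud(d,K,E)
    net(tip_of,"load_bar",c,E); net(tip_of,"collar_mid",c,E)
    u,v=px(K,E,[.64,.063,.24]).astype(int); 
    ims.append(cv2.resize(p[v-37:v+38,u-50:u+50,::-1],(800,600)))
    print(c,u,v,"bowl px",px(K,E,[.6515,.0635,.205]),"bar px",px(K,E,b))
    H=P[np.linalg.norm(P[:,:2]-[.655,.064],axis=1)<.045]; H=H[np.abs((H[:,:2]-[.655,.064])@[-.122,.9925])<.010]
    for lo,hi in((.185,.2),(.2,.21),(.21,.22),(.22,.23),(.23,.25),(.25,.265),(.28,.32)):
        Q=H[(H[:,2]>lo)&(H[:,2]<hi)]
        if len(Q)>3: print(c,lo,len(Q),Q.mean(0).round(4),Q.min(0).round(4),Q.max(0).round(4))
cv2.imwrite("pics/c1.png",ims[0]); cv2.imwrite("pics/c2.png",ims[1])
E
```

```text
{'time_s': 14.45, 'qpos': [0.175, 0.185, -0.41, 2.23, 1.341, 0.131, 0.197], 'tool_pos': [0.615, 0.056, 0.209], 'tcp_rot': [2.431, 0.001, 1.691], 'ft_force': [0.566, 0.232, -6.529], 'moment': [-0.159, 1.476, 0.044], 'opening': 0.591}
bar by tool [0.6025 0.0546 0.2431]
scene call load_bar [0.6004 0.0497 0.2428] 0.81
scene call collar_mid [0.6012 0.0527 0.2393] 0.74
scene call collar_mid [0.6487 0.0621 0.3317] 0.65
scene 346 202 bowl px [348. 219.] bar px [337. 192.]
scene 0.185 30 [0.6535 0.0631 0.1968] [0.6394 0.0596 0.1912] [0.6687 0.0704 0.2   ]
scene 0.2 42 [0.6504 0.0637 0.2047] [0.6315 0.0591 0.2001] [0.6717 0.0704 0.2098]
scene 0.21 31 [0.6551 0.0638 0.2149] [0.634  0.0584 0.2104] [0.674  0.07   0.2197]
scene 0.22 29 [0.6565 0.064  0.2241] [0.6318 0.0575 0.2201] [0.6747 0.0692 0.2298]
scene 0.23 56 [0.6668 0.0656 0.2401] [0.6474 0.0619 0.2304] [0.6747 0.0711 0.25  ]
scene 0.25 46 [0.6654 0.065  0.2575] [0.6586 0.0585 0.2509] [0.672  0.073  0.2642]
scene 0.28 76 [0.655  0.0639 0.2993] [0.6494 0.0603 0.2805] [0.6593 0.069  0.3181]
side call load_bar [0.6063 0.0578 0.243 ] 0.73
side call load_bar [0.6512 0.0639 0.3309] 0.72
side call collar_mid [0.6516 0.0638 0.3341] 0.44
side 286 183 bowl px [284. 189.] bar px [298. 187.]
side 0.185 12 [0.651  0.0652 0.198 ] [0.6364 0.0599 0.1923] [0.6653 0.0679 0.1999]
side 0.2 25 [0.6508 0.0657 0.2052] [0.6309 0.0598 0.2002] [0.6671 0.0702 0.2097]
side 0.21 11 [0.6497 0.0652 0.2143] [0.6301 0.0595 0.2121] [0.6668 0.0702 0.2164]
side 0.22 22 [0.6461 0.0647 0.2248] [0.6282 0.0596 0.22  ] [0.6692 0.07   0.2299]
side 0.23 28 [0.6561 0.0655 0.2388] [0.6397 0.0605 0.2301] [0.6689 0.0706 0.2488]
side 0.25 18 [0.6581 0.0667 0.2571] [0.6523 0.0603 0.2501] [0.6649 0.0713 0.2646]
side 0.28 35 [0.6491 0.0655 0.2991] [0.6458 0.0605 0.2805] [0.6545 0.0692 0.3183]
```

View pics/c1.png

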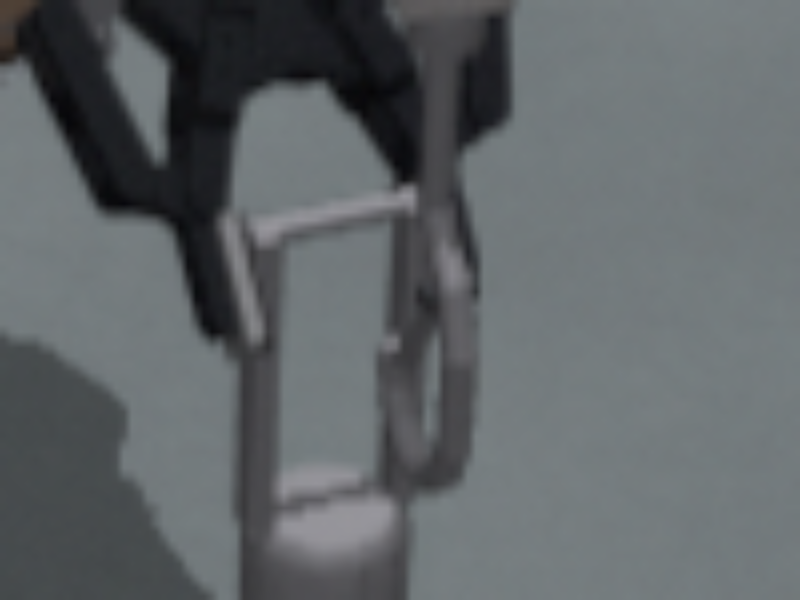

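View pics/c2.png

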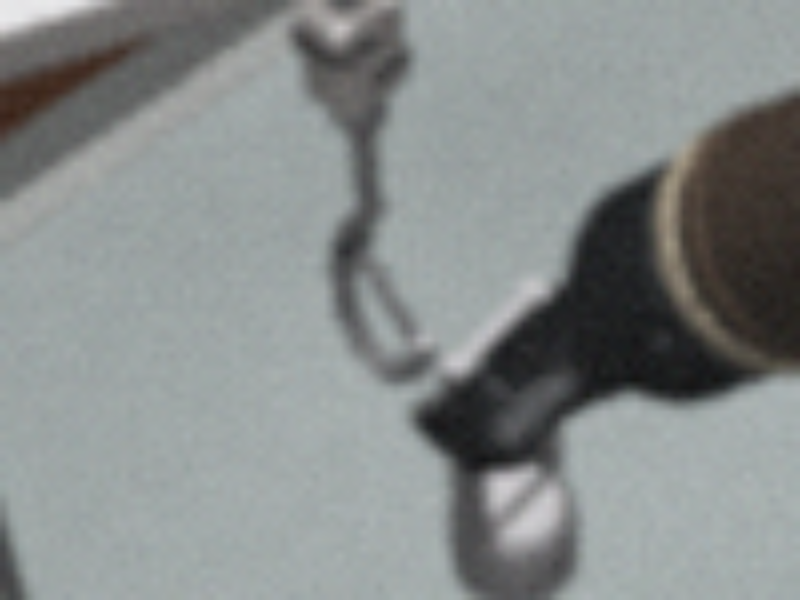

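Views: scene crop shows the bail bar (250–410, 235→195) beside the hook, nose at (390,345), hook bottom (430,490). Side crop shows the gate sloping from (350,250) to the nose at (430,355), with the mouth facing the gripper. Bar height clears the nose, so move in over it.

Request:
{"fn": "step_arm", "kwargs": {
  "targets": [
    [[0.5,4,3.5,0,0,0],[1,8,7,0,0,0],[1.5,12,10.5,0,0,0],[2,16,14,0,0,0],[2.5,20,17.5,0,0,0],[3,24,21,0,0,0],[3.5,27,23.5,0,0,0],[4,30,26,0,0,0],[4,32,28,0,0,0],[4,32,28,0,0,0]]
  ]
}}

```text
time_s: 15.58
tool_pos: [0.6562, 0.0698, 0.2098]
tcp_rot: [2.43, -0.001, 1.695]
ft_force: [-0.1, 0.3, -4.9]
opening: 0.59
```

```bash
python3 - <<'E'
from h import *
s=st(); b=bars(s)
ims=[]
for c in("scene","side"):
    p,d,K,E=look(c); P=cloud(d,K,E)
    net(tip_of,"load_bar",c,E,1)
    print(c,"bowl px",px(K,E,[.652,.0645,.2045]),"bar px",px(K,E,b))
    u,v=px(K,E,[.65,.063,.24]).astype(int); ims.append(cv2.resize(p[v-37:v+38,u-37:u+38,::-1],(400,400),interpolation=cv2.INTER_CUBIC))
    H=P[np.linalg.norm(P[:,:2]-[.655,.064],axis=1)<.045]; H=H[np.abs((H[:,:2]-[.655,.064])@[-.122,.9925])<.007]
    for lo,hi in((.185,.2),(.2,.21),(.21,.22),(.22,.23),(.235,.25),(.25,.265),(.28,.32)):
        Q=H[(H[:,2]>lo)&(H[:,2]<hi)]
        if len(Q)>3: print(c,lo,len(Q),Q.mean(0).round(4),Q.min(0).round(4),Q.max(0).round(4))
cv2.imwrite("pics/c3.png",np.hstack(ims))
E
```

```text
{'time_s': 15.583, 'qpos': [0.174, 0.256, -0.437, 2.14, 1.262, 0.17, 0.287], 'tool_pos': [0.656, 0.07, 0.21], 'tcp_rot': [2.43, -0.001, 1.695], 'ft_force': [-0.063, 0.331, -4.938], 'moment': [-0.156, 1.397, 0.043], 'opening': 0.59}
bar by tool [0.6435 0.0682 0.2439]
scene bowl px [348. 219.] bar px [350. 201.]
scene 0.185 28 [0.6535 0.063  0.1964] [0.6439 0.0597 0.1911] [0.6689 0.0677 0.1998]
scene 0.2 42 [0.65   0.0634 0.2046] [0.6335 0.0586 0.2002] [0.6731 0.0694 0.2096]
scene 0.21 35 [0.6549 0.0636 0.2149] [0.6335 0.0582 0.2104] [0.6746 0.0702 0.2199]
scene 0.22 27 [0.6594 0.0643 0.2247] [0.6307 0.0602 0.2202] [0.6743 0.0693 0.2298]
scene 0.235 53 [0.6626 0.0643 0.2426] [0.6444 0.0565 0.2352] [0.6746 0.0713 0.2496]
scene 0.25 42 [0.666  0.0644 0.2572] [0.6602 0.0587 0.25  ] [0.6713 0.0699 0.2648]
scene 0.28 78 [0.6528 0.0635 0.2989] [0.6107 0.0534 0.2804] [0.6581 0.069  0.3177]
side call load_bar [0.6474 0.0723 0.2434] 0.53
side bowl px [284. 189.] bar px [284. 182.]
side 0.22 7 [0.6663 0.0685 0.225 ] [0.6633 0.0662 0.2203] [0.6695 0.0701 0.2296]
side 0.235 23 [0.6551 0.0646 0.2452] [0.6422 0.0565 0.2371] [0.6672 0.0701 0.2498]
side 0.25 16 [0.6589 0.0668 0.2577] [0.6515 0.0592 0.2517] [0.6661 0.0712 0.264 ]
side 0.28 33 [0.6488 0.0657 0.3006] [0.646  0.0614 0.2819] [0.6532 0.0693 0.3177]
```

View pics/c3.png

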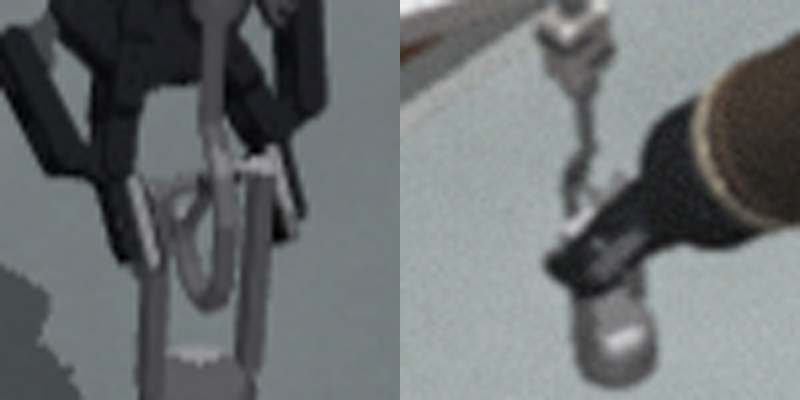

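Bar now sits above the hook, between nose and shank (left crop: bar runs (150,180)→(270,160), hook bottom at (210,300)). Start descending slowly.

Request:
{"fn": "step_arm", "kwargs": {
  "targets": [
    [[-1,0.7,1.9,0,0,0],[-2,0,3.5,0,0,0],[-3,-1,4.6,0,0,0],[-3,-2,5.8,0,0,0],[-3,-3.1,7,0,0,0],[-3,-4.2,8.2,0,0,0],[-3,-5.4,9.5,0,0,0],[-3,-6.5,10.8,0,0,0],[-3,-7.7,12,0,0,0],[-3,-7.7,12,0,0,0]]
  ]
}}

```text
time_s: 16.62
tool_pos: [0.6573, 0.0667, 0.1949]
tcp_rot: [2.431, -0.001, 1.695]
ft_force: [-3.0, -0.1, -4.3]
opening: 0.585
```

```bash
cat >> h.py <<'E'
def hook(s):
    b=bars(s)
    for c in("scene","side"):
        p,d,K,E=look(c); P=cloud(d,K,E)
        net(tip_of,"load_bar",c,E,1)
        H=P[np.linalg.norm(P[:,:2]-[.655,.064],axis=1)<.045]; H=H[np.abs((H[:,:2]-[.655,.064])@[-.122,.9925])<.007]
        for lo,hi in((.185,.2),(.2,.21),(.21,.22),(.22,.23),(.235,.25),(.28,.32)):
            Q=H[(H[:,2]>lo)&(H[:,2]<hi)]
            if len(Q)>3: print(c,lo,len(Q),Q.mean(0).round(4),Q.min(0).round(4),Q.max(0).round(4))
E
python3 -c "
from h import *
hook(st())"
```

```text
{'time_s': 16.617, 'qpos': [0.15, 0.279, -0.404, 2.153, 1.469, 0.158, 0.085], 'tool_pos': [0.657, 0.067, 0.195], 'tcp_rot': [2.431, -0.001, 1.695], 'ft_force': [-2.951, -0.06, -4.327], 'moment': [-0.215, 1.74, -0.031], 'opening': 0.585}
bar by tool [0.6447 0.0651 0.229 ]
scene call load_bar [0.6434 0.063  0.2253] 0.67
scene 0.185 26 [0.655  0.0628 0.1965] [0.6437 0.059  0.1922] [0.6687 0.0685 0.2   ]
scene 0.2 39 [0.6526 0.0634 0.2041] [0.6379 0.0585 0.2001] [0.6736 0.0705 0.2092]
scene 0.21 34 [0.6579 0.0637 0.2149] [0.6351 0.0582 0.2101] [0.6752 0.0694 0.2199]
scene 0.22 28 [0.6644 0.0643 0.2255] [0.6477 0.0572 0.2203] [0.6761 0.0716 0.2292]
scene 0.235 43 [0.6691 0.0656 0.2422] [0.6564 0.0618 0.2351] [0.6755 0.0712 0.2491]
scene 0.28 74 [0.6557 0.0639 0.3003] [0.6522 0.0601 0.2811] [0.6585 0.0696 0.3174]
side call load_bar [0.6474 0.0667 0.227 ] 0.51
side 0.21 9 [0.6658 0.0669 0.215 ] [0.6639 0.0627 0.2102] [0.6686 0.0707 0.2193]
side 0.22 7 [0.6653 0.066  0.2255] [0.6519 0.063  0.2205] [0.6704 0.0689 0.2288]
side 0.235 21 [0.6599 0.0665 0.2416] [0.6428 0.062  0.2355] [0.6726 0.0713 0.2492]
side 0.28 34 [0.6493 0.0657 0.3004] [0.6461 0.0607 0.2808] [0.6532 0.0688 0.3199]
```

Request:
{"fn": "step_arm", "kwargs": {
  "targets": [
    [[0,1.1,1,0,0,0],[0,1.6,2.8,0,0,0],[0,0.9,4.2,0,0,0],[0,-0.4,5.6,0,0,0],[0,-1.7,7,0,0,0],[0,-3,8.5,0,0,0],[0,-4.3,10,0,0,0],[0,-5.6,11.3,0,0,0],[0,-6.9,12.6,0,0,0],[0,-6.9,12.6,0,0,0]]
  ]
}}

```text
time_s: 17.65
tool_pos: [0.6601, 0.0673, 0.1804]
tcp_rot: [2.432, -0.001, 1.695]
ft_force: [-4.3, -0.5, -5.4]
opening: 0.59
```

```bash
python3 -c "
from h import *
hook(st())"
```

```text
{'time_s': 17.65, 'qpos': [0.165, 0.312, -0.425, 2.157, 1.672, 0.173, -0.11], 'tool_pos': [0.66, 0.067, 0.18], 'tcp_rot': [2.432, -0.001, 1.695], 'ft_force': [-4.268, -0.521, -5.361], 'moment': [-0.197, 1.98, 0.039], 'opening': 0.59}
bar by tool [0.6475 0.0656 0.2145]
scene call load_bar [0.6456 0.0647 0.2119] 0.69
scene 0.185 32 [0.6549 0.0631 0.1968] [0.6383 0.0599 0.192 ] [0.6701 0.0691 0.1999]
scene 0.2 22 [0.6588 0.0639 0.2036] [0.6421 0.0597 0.2008] [0.673  0.0686 0.2098]
scene 0.21 52 [0.6555 0.0632 0.2154] [0.6341 0.0569 0.2102] [0.6767 0.0697 0.2199]
scene 0.22 33 [0.6622 0.0649 0.2241] [0.6346 0.0599 0.2201] [0.6754 0.0712 0.2299]
scene 0.235 75 [0.6445 0.0624 0.244 ] [0.6111 0.0526 0.2354] [0.6744 0.0709 0.25  ]
scene 0.28 75 [0.6555 0.0639 0.2999] [0.652  0.0597 0.2801] [0.6593 0.0694 0.3175]
side call load_bar [0.6544 0.0687 0.2136] 0.82
side 0.2 8 [0.6632 0.0666 0.2059] [0.6604 0.0623 0.2017] [0.6659 0.0701 0.2094]
side 0.21 18 [0.6567 0.0638 0.2159] [0.6456 0.0563 0.2105] [0.6711 0.0688 0.2195]
side 0.22 16 [0.6593 0.0662 0.2248] [0.631  0.0615 0.2208] [0.6702 0.0718 0.23  ]
side 0.235 19 [0.6617 0.0665 0.2422] [0.653  0.0607 0.2361] [0.6711 0.0701 0.2474]
side 0.28 34 [0.6496 0.0654 0.3001] [0.6467 0.0611 0.2812] [0.6552 0.0688 0.3187]
```

Request:
{"fn": "step_arm", "kwargs": {
  "targets": [
    [[0,-0.3,1.2,0,0,0],[0,-0.6,2.4,0,0,0],[0,-0.9,3.6,0,0,0],[0,-1.2,4.8,0,0,0],[0,-1.5,6,0,0,0],[0,-1.8,7.2,0,0,0],[0,-2.1,8.4,0,0,0],[0,-2.2,8.7,0,0,0],[0,-2.2,8.7,0,0,0],[0,-2.2,8.7,0,0,0]]
  ]
}}

```text
time_s: 18.68
tool_pos: [0.664, 0.0677, 0.1724]
tcp_rot: [2.432, -0.001, 1.695]
ft_force: [-0.9, 0.1, -6.5]
opening: 0.59
```

```bash
python3 -c "
from h import *
hook(st())"
```

```text
{'time_s': 18.683, 'qpos': [0.187, 0.336, -0.454, 2.153, 1.751, 0.191, -0.181], 'tool_pos': [0.664, 0.068, 0.172], 'tcp_rot': [2.432, -0.001, 1.695], 'ft_force': [-0.884, 0.109, -6.526], 'moment': [-0.198, 1.444, 0.081], 'opening': 0.59}
bar by tool [0.6514 0.066  0.2066]
scene call load_bar [0.6486 0.063  0.2056] 0.66
scene 0.185 22 [0.6551 0.063  0.1962] [0.6395 0.0595 0.1904] [0.668  0.0682 0.1997]
scene 0.2 50 [0.6537 0.063  0.206 ] [0.6348 0.0576 0.2002] [0.6728 0.069  0.2099]
scene 0.21 37 [0.6536 0.0639 0.2146] [0.6325 0.0576 0.2104] [0.6732 0.0698 0.2199]
scene 0.22 30 [0.6571 0.0639 0.2251] [0.6203 0.0535 0.2201] [0.6751 0.0698 0.23  ]
scene 0.235 95 [0.64   0.0624 0.2422] [0.6107 0.0528 0.2352] [0.6736 0.0713 0.2494]
scene 0.28 75 [0.655  0.064  0.2991] [0.6513 0.0601 0.2802] [0.6596 0.0692 0.3178]
side call load_bar [0.6549 0.0681 0.2086] 0.62
side 0.2 14 [0.659  0.065  0.2067] [0.6382 0.0582 0.2007] [0.6679 0.0688 0.2091]
side 0.21 11 [0.6604 0.0668 0.2143] [0.6484 0.0617 0.2102] [0.6699 0.0692 0.2187]
side 0.22 10 [0.653  0.0648 0.2254] [0.6382 0.0587 0.2207] [0.67   0.0687 0.2292]
side 0.235 22 [0.6556 0.0652 0.2422] [0.6433 0.06   0.2354] [0.6676 0.0704 0.2499]
side 0.28 35 [0.6493 0.0653 0.2988] [0.646  0.0602 0.2814] [0.6535 0.0693 0.3189]
```

Request:
{"fn": "step_arm", "kwargs": {
  "targets": [
    [[0,-0.1,0.2,0,0,0],[0,-0.2,0.3,0,0,0],[0,-0.4,0.5,0,0,0],[0,-0.5,0.6,0,0,0],[0,-0.6,0.7,0,0,0],[0,-0.7,0.8,0,0,0],[0,-0.9,1.0,0,0,0],[0,-1.0,1.1,0,0,0],[0,-1.0,1.1,0,0,0],[0,-1.0,1.1,0,0,0]]
  ]
}}

```text
time_s: 19.72
tool_pos: [0.6638, 0.0676, 0.1709]
tcp_rot: [2.432, -0.001, 1.695]
ft_force: [0.1, -0.1, -5.8]
opening: 0.591
```

Request:
{"fn": "step_arm", "kwargs": {
  "targets": [
    [[0,-0.1,0.1,0,0,0],[0,-0.2,0.2,0,0,0],[0,-0.3,0.3,0,0,0],[0,-0.4,0.4,0,0,0],[0,-0.5,0.5,0,0,0],[0,-0.5,0.6,0,0,0],[0,-0.6,0.7,0,0,0],[0,-0.7,0.8,0,0,0],[0,-0.7,0.8,0,0,0],[0,-0.7,0.8,0,0,0]]
  ]
}}

```text
time_s: 20.55
tool_pos: [0.6638, 0.0677, 0.1699]
tcp_rot: [2.432, -0.001, 1.695]
ft_force: [0.2, 0.1, -5.2]
opening: 0.593
```

Request:
{"fn": "step_arm", "kwargs": {
  "targets": [
    [[0,-0.1,0.1,0,0,0],[0,-0.2,0.2,0,0,0],[0,-0.3,0.3,0,0,0],[0,-0.4,0.4,0,0,0],[0,-0.5,0.5,0,0,0],[0,-0.5,0.6,0,0,0],[0,-0.6,0.7,0,0,0],[0,-0.7,0.8,0,0,0],[0,-0.7,0.8,0,0,0],[0,-0.7,0.8,0,0,0]]
  ]
}}

```text
time_s: 21.38
tool_pos: [0.6638, 0.0677, 0.1688]
tcp_rot: [2.432, -0.001, 1.695]
ft_force: [-0.5, 0.2, -6.3]
opening: 0.592
```

Request:
{"fn": "step_arm", "kwargs": {
  "targets": [
    [[0,-0.1,0.1,0,0,0],[0,-0.2,0.2,0,0,0],[0,-0.3,0.3,0,0,0],[0,-0.4,0.4,0,0,0],[0,-0.5,0.5,0,0,0],[0,-0.5,0.6,0,0,0],[0,-0.6,0.7,0,0,0],[0,-0.7,0.8,0,0,0],[0,-0.7,0.8,0,0,0],[0,-0.7,0.8,0,0,0]]
  ]
}}

```text
time_s: 22.22
tool_pos: [0.6638, 0.0676, 0.1678]
tcp_rot: [2.432, -0.001, 1.695]
ft_force: [-0.1, -0.0, -4.9]
opening: 0.589
```

```bash
python3 -c "
from h import *
hook(st())"
```

```text
{'time_s': 22.217, 'qpos': [0.204, 0.348, -0.476, 2.156, 1.799, 0.203, -0.224], 'tool_pos': [0.664, 0.068, 0.168], 'tcp_rot': [2.432, -0.001, 1.695], 'ft_force': [-0.053, -0.031, -4.94], 'moment': [-0.132, 1.414, -0.006], 'opening': 0.589}
bar by tool [0.6512 0.066  0.2019]
scene call load_bar [0.6516 0.0626 0.1984] 0.86
scene 0.185 16 [0.6582 0.0626 0.1967] [0.643  0.0588 0.1921] [0.6678 0.0678 0.1999]
scene 0.2 54 [0.6513 0.0633 0.2041] [0.6341 0.0576 0.2002] [0.6722 0.0695 0.2096]
scene 0.21 37 [0.654  0.0634 0.2146] [0.6333 0.0576 0.2104] [0.6759 0.07   0.2197]
scene 0.22 29 [0.6555 0.0642 0.2246] [0.6165 0.0544 0.22  ] [0.6742 0.0692 0.23  ]
scene 0.235 83 [0.642  0.0627 0.2411] [0.6101 0.053  0.235 ] [0.6749 0.0715 0.25  ]
scene 0.28 77 [0.6553 0.0638 0.2992] [0.6514 0.0598 0.2802] [0.6586 0.0691 0.3172]
side call load_bar [0.657  0.0674 0.2028] 0.83
side 0.2 19 [0.6561 0.0649 0.2056] [0.6392 0.0572 0.2013] [0.6665 0.0696 0.2086]
side 0.21 11 [0.6629 0.0668 0.2152] [0.6385 0.0624 0.2106] [0.6701 0.0698 0.2199]
side 0.22 15 [0.6525 0.0649 0.2263] [0.6364 0.0581 0.2225] [0.6697 0.0714 0.2299]
side 0.235 18 [0.6556 0.0655 0.2418] [0.6436 0.0618 0.2358] [0.668  0.0694 0.2483]
side 0.28 34 [0.6491 0.0654 0.2995] [0.6456 0.0611 0.2802] [0.654  0.0691 0.3188]
```

Request:
{"fn": "step_arm", "kwargs": {
  "targets": [
    [[0,-0.1,0.1,0,0,0],[0,-0.2,0.2,0,0,0],[0,-0.3,0.3,0,0,0],[0,-0.4,0.4,0,0,0],[0,-0.5,0.5,0,0,0],[0,-0.5,0.6,0,0,0],[0,-0.6,0.7,0,0,0],[0,-0.7,0.8,0,0,0],[0,-0.7,0.8,0,0,0],[0,-0.7,0.8,0,0,0]]
  ]
}}

```text
time_s: 23.25
tool_pos: [0.6643, 0.0677, 0.1674]
tcp_rot: [2.431, -0.001, 1.695]
ft_force: [-0.2, -0.6, 2.3]
opening: 0.591
```

```bash
python3 - <<'E'
from h import *
s=st(); bars(s); ims=[]
for c in("scene","side"):
    p,d,K,E=look(c); u,v=px(K,E,[.65,.063,.24]).astype(int)
    ims.append(cv2.resize(p[v-32:v+33,u-32:u+33,::-1],(400,400),interpolation=cv2.INTER_CUBIC))
cv2.imwrite("pics/c4.png",np.hstack(ims))
E
```

```text
{'time_s': 23.25, 'qpos': [0.208, 0.35, -0.481, 2.156, 1.809, 0.206, -0.233], 'tool_pos': [0.664, 0.068, 0.167], 'tcp_rot': [2.431, -0.001, 1.695], 'ft_force': [-0.208, -0.628, 2.307], 'moment': [-0.016, 0.605, 0.05], 'opening': 0.591}
bar by tool [0.6516 0.0661 0.2015]
```

View pics/c4.png

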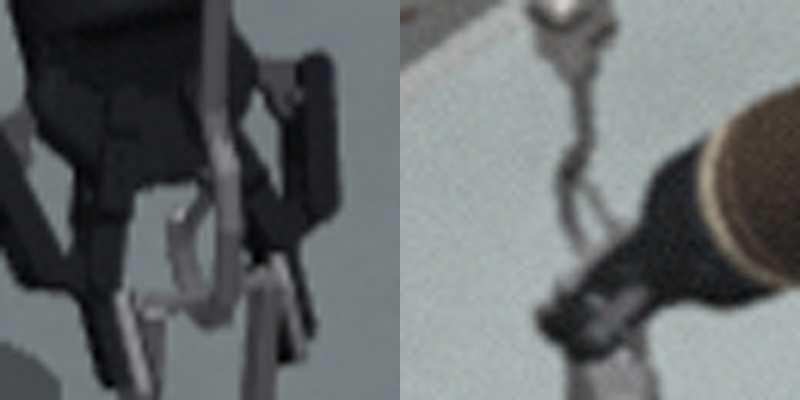

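Left: bar rests in the hook's bottom (about (205,305)), nose at (180,215). Right: gate rod runs (575,180)→(615,230), shut as at the start. Weight is on the hook, so release gently.

Request:
{"fn": "step_arm", "kwargs": {
  "targets": [
    [[0,0,0,0,0,0],[0,0,0,0,0,0],[0,0,0,0,0,0],[0,0,0,0,0,0],[0,0,0,0,0,0],[0,0,0,0,0,0],[0,0,0,0,0,0],[0,0,0,0,0,0],[0,0,0,0,0,0],[0,0,0,0,0,0]]
  ],
  "fingers": 0.8
}}

```text
time_s: 24.18
tool_pos: [0.6642, 0.0677, 0.1673]
tcp_rot: [2.431, -0.001, 1.695]
ft_force: [-0.2, -0.4, -0.5]
opening: 0.8
```

```bash
python3 -c "
from h import *
hook(st())"
```

```text
{'time_s': 24.183, 'qpos': [0.208, 0.35, -0.481, 2.156, 1.809, 0.206, -0.233], 'tool_pos': [0.664, 0.068, 0.167], 'tcp_rot': [2.431, -0.001, 1.695], 'ft_force': [-0.173, -0.449, -0.467], 'moment': [-0.081, 0.699, 0.009], 'opening': 0.8}
bar by tool [0.6516 0.0661 0.2014]
scene call load_bar [0.648  0.0642 0.201 ] 0.86
scene 0.185 20 [0.656  0.0629 0.1968] [0.6415 0.0593 0.1908] [0.6701 0.0669 0.2   ]
scene 0.2 53 [0.6518 0.0632 0.2044] [0.6346 0.0573 0.2005] [0.672  0.0697 0.2097]
scene 0.21 38 [0.6521 0.0638 0.2151] [0.6109 0.0581 0.2101] [0.6739 0.0701 0.22  ]
scene 0.22 37 [0.649  0.0633 0.226 ] [0.6192 0.0538 0.2206] [0.6751 0.0698 0.23  ]
scene 0.235 80 [0.6421 0.0624 0.2416] [0.6105 0.0526 0.2355] [0.6759 0.0722 0.2498]
scene 0.28 76 [0.6553 0.0638 0.2994] [0.6506 0.06   0.28  ] [0.6604 0.0689 0.3176]
side call load_bar [0.6524 0.0663 0.2019] 0.49
side 0.2 24 [0.6554 0.0646 0.2048] [0.6365 0.0574 0.2003] [0.6674 0.0689 0.2089]
side 0.21 7 [0.6653 0.0671 0.2148] [0.6611 0.0627 0.2118] [0.6693 0.0703 0.2196]
side 0.22 14 [0.654  0.0658 0.2257] [0.6366 0.0594 0.2217] [0.669  0.0703 0.2295]
side 0.235 22 [0.656  0.0652 0.242 ] [0.6432 0.0612 0.2356] [0.669  0.0687 0.2496]
side 0.28 33 [0.6491 0.0654 0.3002] [0.6453 0.0604 0.2806] [0.655  0.0684 0.3189]
```

Request:
{"fn": "step_arm", "kwargs": {
  "targets": [
    [[0,0,0,0,0,0],[0,0,0,0,0,0],[0,0,0,0,0,0],[0,0,0,0,0,0],[0,0,-4,0,0,0],[0,0,-10,0,0,0],[0,0,-18,0,0,0],[0,0,-27,0,0,0],[0,0,-37,0,0,0],[0,0,-48,0,0,0]]
  ],
  "fingers": 1
}}

```text
time_s: 25.22
tool_pos: [0.6327, 0.0639, 0.2041]
tcp_rot: [2.431, -0.001, 1.695]
ft_force: [-0.0, -0.5, 0.5]
opening: 1.003
```

Request:
{"fn": "step_arm", "kwargs": {
  "targets": [
    [[0,0,-12,0,0,0],[0,0,-24,0,0,0],[0,0,-36,0,0,0],[0,0,-48,0,0,0],[0,0,-60,0,0,0],[0,0,-72,0,0,0],[0,0,-84,0,0,0],[0,0,-94,0,0,0],[0,0,-100,0,0,0],[0,0,-100,0,0,0]]
  ]
}}

```text
time_s: 26.05
tool_pos: [0.5678, 0.0553, 0.2811]
tcp_rot: [2.429, 0.001, 1.694]
ft_force: [0.7, 0.5, 0.0]
opening: 1.004
```

Request:
{"fn": "step_arm", "kwargs": {
  "targets": [
    [[0,0,0,0,0,0],[0,0,0,0,0,0],[0,0,0,0,0,0],[0,0,0,0,0,0],[0,0,0,0,0,0],[0,0,0,0,0,0],[0,0,0,0,0,0],[0,0,0,0,0,0],[0,0,0,0,0,0],[0,0,0,0,0,0]]
  ]
}}

```text
time_s: 26.88
tool_pos: [0.5678, 0.0553, 0.2811]
tcp_rot: [2.429, 0.0, 1.694]
ft_force: [-0.4, -0.5, -0.2]
opening: 1.001
```

```bash
python3 - <<'E'
from h import *
st(); ims=[]
for k in(0,1):
  for c in("scene","side"):
    p,d,K,E=look(c); net(tip_of,"load_bar",c,E,2); net(tip_of,"load_mid",c,E,1)
    if k==0:
        for l in("small_load_mid","bottle","flask","collar_mid"): net(tip_of,l,c,E,1)
        u,v=px(K,E,[.65,.063,.21]).astype(int); ims.append(cv2.resize(p[v-45:v+46,u-45:u+46,::-1],(400,400),interpolation=cv2.INTER_CUBIC))
cv2.imwrite("pics/c5.png",np.hstack(ims))
E
```

```text
{'time_s': 26.883, 'qpos': [0.755, 0.003, -0.944, 2.212, 0.206, 0.221, 1.322], 'tool_pos': [0.568, 0.055, 0.281], 'tcp_rot': [2.429, 0.0, 1.694], 'ft_force': [-0.437, -0.521, -0.151], 'moment': [-0.033, 0.704, 0.039], 'opening': 1.001}
scene call load_bar [0.6505 0.0632 0.1982] 0.78
scene call load_mid [0.6505 0.0668 0.137 ] 0.85
scene call small_load_mid [ 0.4085 -0.1912  0.0349] 0.7
scene call bottle [6.828e-01 3.570e-01 1.000e-04] 0.91
scene call flask [ 0.6228 -0.3192 -0.0013] 0.65
scene call collar_mid [0.6482 0.065  0.3316] 0.65
side call load_bar [0.6546 0.0668 0.199 ] 0.92
side call load_bar [ 0.6231 -0.3209 -0.0017] 0.43
side call load_mid [0.6508 0.06   0.1363] 0.61
side call small_load_mid [ 0.404  -0.1937  0.033 ] 0.59
side call bottle [0.6842 0.3547 0.0019] 0.61
side call flask [ 0.622  -0.3183 -0.0013] 0.58
side call collar_mid [0.6542 0.0636 0.3299] 0.67
scene call load_bar [0.65   0.0648 0.203 ] 0.65
scene call load_mid [0.6515 0.0681 0.1356] 0.87
side call load_bar [0.6564 0.0679 0.2029] 0.7
side call load_mid [0.6546 0.0589 0.1386] 0.82
```

View pics/c5.png

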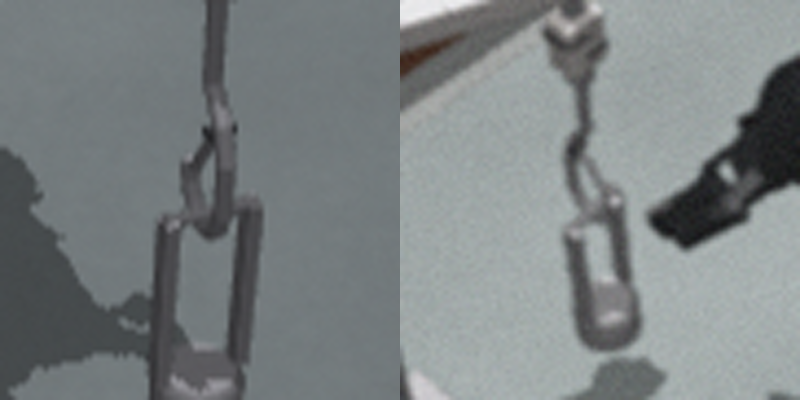

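The load hangs upright in the hook's bottom with the gate closed against the nose (left crop (190,160)–(210,130)) and the gripper clear. Let any residual sway settle, then hand in.

Request:
{"fn": "step_arm", "kwargs": {
  "targets": [
    [[0,0,0,0,0,0],[0,0,0,0,0,0],[0,0,0,0,0,0],[0,0,0,0,0,0],[0,0,0,0,0,0],[0,0,0,0,0,0],[0,0,0,0,0,0],[0,0,0,0,0,0],[0,0,0,0,0,0],[0,0,0,0,0,0]]
  ]
}}

```text
time_s: 28.72
tool_pos: [0.5678, 0.0554, 0.2811]
tcp_rot: [2.429, 0.0, 1.694]
ft_force: [-0.2, -0.2, -0.2]
opening: 0.998
```

Request:
{"fn": "step_arm", "kwargs": {
  "targets": [
    [[0,0,0,0,0,0],[0,0,0,0,0,0],[0,0,0,0,0,0],[0,0,0,0,0,0],[0,0,0,0,0,0],[0,0,0,0,0,0],[0,0,0,0,0,0],[0,0,0,0,0,0],[0,0,0,0,0,0],[0,0,0,0,0,0]]
  ]
}}

```text
time_s: 29.55
tool_pos: [0.5678, 0.0553, 0.2811]
tcp_rot: [2.429, 0.0, 1.694]
ft_force: [1.4, -0.4, 0.1]
opening: 0.999
```

```bash
python3 - <<'E'
from h import *
# stillness: same camera, several frames 0.05 s apart, change around the load
fr=[]
for i in range(6):
    p,d,K,E=look("scene"); u,v=px(K,E,[.65,.063,.17]).astype(int); fr.append(cv2.GaussianBlur(p[v-45:v+45,u-30:u+30].astype(np.float32).mean(2),(0,0),1))
print([np.round(cv2.phaseCorrelate(fr[0],f)[0],2).tolist() for f in fr[1:]])
print(bot.sign_off())
E
```

```text
[[-0.02, -0.0], [-0.01, 0.01], [-0.01, 0.0], [0.01, 0.01], [-0.01, 0.02]]
the job is handed in; nothing more can be done
None
```

The larger load is hanging still in the bottom of the snap hook with the gate shut, and I handed the job in at about 30 s of the 54 s. `sign_off` reports no verdict, so the checks below are mine.

**What I did**
- I gripped the load by its bail uprights and lifted it. The first grip, 40 mm below the bar, would have put the gripper body on the hook's nose.
- I set the load down and regripped 20 mm below the bar, leaning back 41°.
- I brought the bar over the nose and down past the gate, with a reading of about 4 N from the gate. Then I lowered it in about 1 mm steps until the hook took the weight, opened the fingers and backed off.

**Last checks**
- **Bar position:** the bar was about 130 mm below the collar centre. The cameras put it within about 3 mm of the collar in x and 4 mm in y.
- **Gate:** in the last picture it lay against the nose, as at the start. I could not read the gate angle directly.
- **Stillness:** six frames 0.05 s apart showed 0.02 pixel of movement or less.
- **Gripper:** open and clear of the load, with force readings about zero apart from noise (up to 1.4 N).
- **Bystanders:** the small load, bottle and flask were found within about 5 mm of where they started, which is about the accuracy of the measurement.

**What did not go to plan**
- **Joint limits:** the first approach reached the ends of joints 3 and 7, so I turned the tool half a turn.
- **Set-down force:** setting the load down to regrip pressed it on the bench with about 42 N for a moment, measured at the wrist. That was before the load was near the scale, and it moved the load about 2.5 mm.
- **Seat height:** the hook's seat was about 3 mm lower than the depth estimate, so I found it by touch. The wrist force peaked at only 2.3 N upward there.

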